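# Cactus pots back onto their saucers

### The arm

A 6-joint arm with a two-finger parallel gripper is mounted at the origin on the work surface. World frame = base frame: x ahead of the robot, y to its left, z up, the work surface at z = 0. Lengths are in m, angles in rad, forces in N, time in s.
With the tool pointing down it reaches from about 0.25 to 0.85 m from the base axis. Payload 12.5 kg.
Tool frame: the origin (TCP) lies midway between the tips of the shut fingers; the grasp point (between the pads) lies 19 mm behind it; z points along the fingers, y is the line along which they close (so a half turn about z gives the same grasp; the last joint's range is limited). The gripper opens to 93 mm and grips with 3 to 60 N. Pads are 15 mm wide; open, the fingers measure 128 mm over their backs; the gripper's body (75 mm by 188 mm) begins 65 mm behind the grasp point.
Start: joints at [-1.301, 0.351, 1.652, -0, 1.139, -0.085], TCP at [0.191, -0.516, 0.219] pointing down, gripper open.
Joint ranges: [-2.75, 2.75], [-0.79, 2.1], [0.01, 2.65], [-1.57, 4.71], [0.07, 3.14], [-2.87, 2.87]. Speed limits (rad/s): [2.22, 2.22, 2.79, 3.14, 3.14, 3.14].

### API

Orientations are given as a unit quaternion [w, x, y, z].
In Python, from rig import arm, cams gives the robot as it stands.
- The arm moves only by the tool step_arm, never from a script. Its argument "steps" is a list of rows, each an object of numbers: "x", "y", "z": the shift along the world's x, y, z as a fraction of full scale; "wx", "wy", "wz": the turn, a rotation vector about the world's x, y, z as a fraction of full scale; "jaw": the finger opening in mm, from 0 to 93. A call has 1 to 5 rows; each row is the pose to reach, as a shift and turn from the pose commanded when the call began, turning the shorter way round; what a row does not reach only later rows make up. Full scale, the value 1, is 0.75 m for a shift and 180 degrees for a turn. A row lasts 1/12 s, in which the tool goes at most 41.7 mm and 7.16 degrees, less where a joint would pass 70% of its speed; a pose out of reach is approached as far as the arm can. A call with a number of a shift or a turn outside -1 to 1 is refused whole. A call with a gripper value outside its range is refused whole. The fingers move at their own pace and stop on an object; "grip_force" is the grip in N (left out, the last holds). Time passes only in rows, so rows that repeat a pose let the fingers close. It gives the time, the measured TCP pose, the force, the opening and the grip force at its end, in the units of the state.
- arm.sense(): the state, without advancing time (a new reading comes with each control period).
- cams.capture(name): name is "scene" or "top" or "wrist"; returns the picture (400x640x3 uint8, red, green, blue); there is no depth.
- cams.get_calibration(name): a dict with "fx", "fy", "cx", "cy" (pixels), "camera_from_world" (4x4, takes a point from world to camera coordinates). Camera axes: x right, y up, looking along -z (the intrinsics and any distortion apply to the point x, -y, -z); pixel columns grow to the right and rows downward; lengths in m; the calibration is good to about 2 mm. A picture is of the moment at which its call begins: read the wrist's pose just before it. get_calibration takes no time and is no camera call; for the wrist camera it gives the pose at the moment of the call.
- arm.hand_in(): hands the job in; it is judged then, once.
The state is a dict: "clock": time; "joint_positions": joint angles; "qvel": joint speeds; "joint_efforts": joint torques, N m; "eef_pos": TCP position; "eef_rot": TCP orientation; "wrist_force": force on the tool from outside, world axes, zero at the start; "torque": the same for the moment, N m; "opening": finger opening in m; "finger_force": force on a finger pad.
Only numpy, scipy, OpenCV 4.12 (cv2) and the standard library are available. Lean on these libraries where they do the work, as an engineer would, in place of code of your own. Each camera call takes 0.05 s, during which the arm holds its last target. There are 200 camera calls.

### The job

The four potted cacti have drained after watering: put each pot back on the saucer of its own colour, standing upright and flat in the middle of it. Set them down without dropping or tipping any, and leave the green bottle and the iron bird where they stand.

Things in the scene. Friction and masses are not known exactly. Their poses are not given: they have to be found in the camera images.
- pot_white: Loose upright round flowerpot glazed white, with dark soil and a rigid green short column cactus; 120 to 210 g. Origin: centre of its underside, z up. Foot 46 mm in diameter, widening to 54 mm; from 36 to 56 mm height a straight rim band 58 mm in diameter (grip this across, from above, any yaw). The cactus in its middle is at most 34 mm across and rises to 78 mm above the underside.
- pot_blue: Loose upright round flowerpot glazed blue, with dark soil and a rigid green ball cactus; 120 to 210 g. Origin: centre of its underside, z up. Foot 46 mm in diameter, widening to 54 mm; from 36 to 56 mm height a straight rim band 58 mm in diameter (grip this across, from above, any yaw). The cactus in its middle is at most 34 mm across and rises to 78 mm above the underside.
- pot_yellow: Loose upright round flowerpot glazed yellow, with dark soil and a rigid green short column cactus; 120 to 210 g. Origin: centre of its underside, z up. Foot 46 mm in diameter, widening to 54 mm; from 36 to 56 mm height a straight rim band 58 mm in diameter (grip this across, from above, any yaw). The cactus in its middle is at most 34 mm across and rises to 78 mm above the underside.
- pot_red: Loose upright round flowerpot glazed red, with dark soil and a rigid green ball cactus; 120 to 210 g. Origin: centre of its underside, z up. Foot 46 mm in diameter, widening to 54 mm; from 36 to 56 mm height a straight rim band 58 mm in diameter (grip this across, from above, any yaw). The cactus in its middle is at most 34 mm across and rises to 78 mm above the underside.
- saucer_white: Round white glazed saucer, fixed to the table with putty. Origin: centre of its underside, on the table. 84 mm across the rim, 11 mm high overall; inner floor 5 mm above the table, flat, about 65 mm across, the wall sloping out to about 74 mm inside the rim.
- saucer_blue: Round blue glazed saucer, fixed to the table with putty. Origin: centre of its underside, on the table. 84 mm across the rim, 11 mm high overall; inner floor 5 mm above the table, flat, about 65 mm across, the wall sloping out to about 74 mm inside the rim.
- saucer_yellow: Round yellow glazed saucer, fixed to the table with putty. Origin: centre of its underside, on the table. 84 mm across the rim, 11 mm high overall; inner floor 5 mm above the table, flat, about 65 mm across, the wall sloping out to about 74 mm inside the rim.
- saucer_red: Round red glazed saucer, fixed to the table with putty. Origin: centre of its underside, on the table. 84 mm across the rim, 11 mm high overall; inner floor 5 mm above the table, flat, about 65 mm across, the wall sloping out to about 74 mm inside the rim.
- feed_bottle: Loose green glass plant-food bottle with black cap and pale label, upright, 38 mm in diameter, 85 mm tall, 120 g. Origin: centre of its underside. To be left where it stands.
- bird: Loose dark iron bird ornament with brass beak on a round 38 mm foot, about 90 mm from tail to beak (beak along its x), 62 mm high, 250 g. Origin: centre of its underside. To be left where it stands.

How it is judged:
At the end, for the whole second after the job is handed in: Each pot rests flat on the inner floor of its own colour's saucer (underside 3 to 7.5 mm above the saucer's, tilt under 0.08 rad, centres within 13 mm), released and still; bottle and bird upright (0.2 rad) and within 30 mm of their starts (horizontal distance between pot_white and saucer_white below 0.013 m and z of pot_white in the frame of saucer_white between 0.003 and 0.0075 m and angle between each of pot_white, pot_blue, pot_yellow, pot_red's own z axis and vertical below 0.08 rad and linear speed of each of pot_white, pot_blue, pot_yellow, pot_red below 0.02 m/s and angular speed of each of pot_white, pot_blue, pot_yellow, pot_red below 0.2 rad/s and contact force between the fingers and pot_white below 0.1 N and horizontal distance between pot_blue and saucer_blue below 0.013 m and z of pot_blue in the frame of saucer_blue between 0.003 and 0.0075 m and contact force between the fingers and pot_blue below 0.1 N and horizontal distance between pot_yellow and saucer_yellow below 0.013 m and z of pot_yellow in the frame of saucer_yellow between 0.003 and 0.0075 m and contact force between the fingers and pot_yellow below 0.1 N and horizontal distance between pot_red and saucer_red below 0.013 m and z of pot_red in the frame of saucer_red between 0.003 and 0.0075 m and contact force between the fingers and pot_red below 0.1 N and distance of each of feed_bottle, bird from where it was at the start of the episode below 0.03 m and angle between each of feed_bottle, bird's own z axis and vertical below 0.2 rad); the robot touches nothing.
It fails at once if a pot is tipped by more than about 35 degrees (angle between any of pot_white, pot_blue, pot_yellow, pot_red's own z axis and vertical above 0.6 rad).
It fails at once if a pot is dropped (falls freely by about 20 mm or more) ((contact force between the fingers and pot_white below 0.02 N and linear speed of pot_white above 0.62 m/s) or (contact force between the fingers and pot_blue below 0.02 N and linear speed of pot_blue above 0.62 m/s) or (contact force between the fingers and pot_yellow below 0.02 N and linear speed of pot_yellow above 0.62 m/s) or (contact force between the fingers and pot_red below 0.02 N and linear speed of pot_red above 0.62 m/s)).
It fails at once if the bottle is pushed more than 30 mm or knocked over (distance of feed_bottle from where it was at the start of the episode above 0.03 m or angle between feed_bottle's own z axis and vertical above 0.4 rad).
It fails at once if the bird ornament is pushed more than 30 mm or knocked over (distance of bird from where it was at the start of the episode above 0.03 m or angle between bird's own z axis and vertical above 0.4 rad).
It also fails if it takes over 104 s, if anything falls off the work surface, if the arm or the gripper's body presses on something with over 40 N, if the wrist force passes 120 N, or if a joint passes its speed limit or range.

## Working session

There is one attempt and no reset: what is moved stays moved. The work goes in short steps, Python scripts to look and compute and a tool call to move; the robot and the scene stay as the last step left them, time stands still between calls to the robot, and variables do not carry over. Pictures are saved under pics/ and viewed, at most 14 in all, crops included, and the job is handed in when it is done.

Besides the shell and the picture viewer there is one more tool, called by a JSON object that holds its "api" and its "payload", one argument or row to a line. step_arm: Moves the arm, as the interface text tells. Shift numbers are shares of 0.75 m and turn numbers shares of 180 degrees, none past 1 either way. Its arguments: {"type":"object","properties":{"steps":{"type":"array","items":{"type":"object","properties":{"x":{"type":"number","minimum":-1,"maximum":1},"y":{"type":"number","minimum":-1,"maximum":1},"z":{"type":"number","minimum":-1,"maximum":1},"wx":{"type":"number","minimum":-1,"maximum":1},"wy":{"type":"number","minimum":-1,"maximum":1},"wz":{"type":"number","minimum":-1,"maximum":1},"jaw":{"type":"number"}}}},"grip_force":{"type":"number"}},"required":["steps"]}

```bash
mkdir -p pics
python3 - <<'E'
from rig import arm,cams
import cv2,numpy as np
for n in("scene","top"):
    im=cams.capture(n); cv2.imwrite(f"pics/{n}0.png",im[...,::-1])
    c=cams.get_calibration(n); print(n,{k:(np.round(v,3).tolist()) for k,v in c.items()})
print(arm.sense())
E
```

```text
scene {'fx': 501.835, 'fy': 501.835, 'cx': 318.989, 'cy': 203.317, 'camera_from_world': [[0.048, 0.999, 0.019, -0.018], [-0.761, 0.025, 0.648, 0.363], [0.647, -0.045, 0.762, -1.649], [0.0, 0.0, 0.0, 1.0]]}
top {'fx': 505.243, 'fy': 505.243, 'cx': 313.417, 'cy': 200.324, 'camera_from_world': [[-0.002, -1.0, 0.003, 0.004], [0.998, -0.002, 0.064, -0.493], [-0.064, 0.003, 0.998, -1.33], [0.0, 0.0, 0.0, 1.0]]}
{'clock': 0.1, 'joint_positions': array([-1.30060563e+00,  3.51197629e-01,  1.65232561e+00, -8.70849801e-06,
        1.13908970e+00, -8.46094495e-02]), 'qvel': array([-0.0006246 , -0.00116854, -0.00113685, -0.00215616,  0.0001095 ,
        0.00150614]), 'joint_efforts': array([ 5.76333605e-04, -4.98025453e+01, -2.85703057e+01,  7.00103072e-02,
        2.38890370e-02, -5.24030850e-05]), 'eef_pos': array([ 0.19101037, -0.51545472,  0.21816   ]), 'eef_rot': array([-5.07581344e-04,  9.84305381e-01,  1.76472823e-01, -5.12053445e-05]), 'wrist_force': array([0.18365347, 0.09149456, 0.53987943]), 'torque': array([ 0.00848249, -0.03433415,  0.05079365]), 'finger_force': 0.0, 'opening': 0.09299608238567908}
```

View pics/scene0.png

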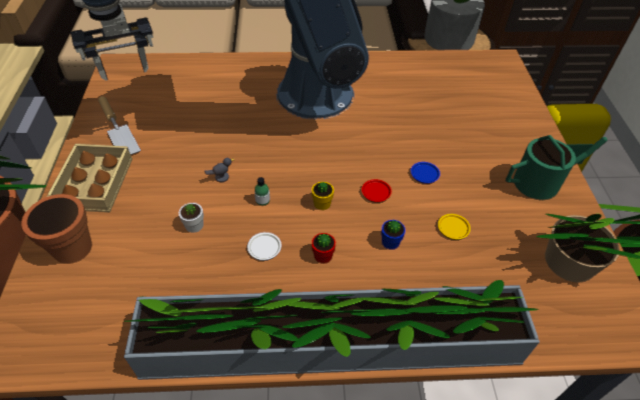

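View pics/top0.png

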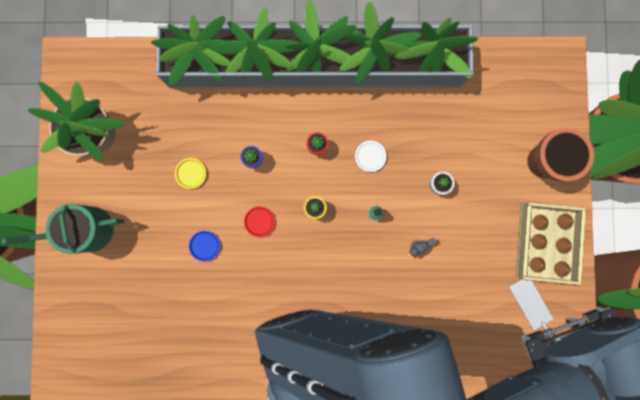

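```bash
cat > h.py <<'E'
import cv2,numpy as np
from rig import arm,cams
def mask(im,col):
    h=cv2.cvtColor(im,cv2.COLOR_RGB2HSV).astype(int); H,S,V=h[...,0],h[...,1],h[...,2]
    if col=='white': m=(S<45)&(V>130)
    elif col=='red': m=((H<5)|(H>174))&(S>190)&(V>60)
    elif col=='blue': m=(H>105)&(H<130)&(S>140)&(V>50)
    else: m=(H>23)&(H<33)&(S>170)&(V>90)
    return m.astype(np.uint8)
def blobs(im,col,amin=60,amax=1e9):
    m=cv2.morphologyEx(mask(im,col),cv2.MORPH_CLOSE,np.ones((3,3)))
    cs,_=cv2.findContours(m,cv2.RETR_EXTERNAL,cv2.CHAIN_APPROX_NONE)
    out=[]
    for c in cs:
        if len(c)<8: continue
        hu=cv2.convexHull(c); A=cv2.contourArea(hu)
        if not amin<A<amax: continue
        f=np.zeros(m.shape,np.uint8); cv2.fillPoly(f,[hu],1)
        M=cv2.moments(hu); (ex,ey),(a,b),_=cv2.fitEllipse(c)
        out.append(dict(c=(M['m10']/M['m00'],M['m01']/M['m00']),A=A,fill=m[f>0].mean(),e=(ex,ey),ab=(a,b),hull=hu[:,0]))
    return out
def ray(cal,p):
    T=np.array(cal['camera_from_world']);R=T[:3,:3];o=-R.T@T[:3,3]
    d=np.array([(p[0]-cal['cx'])/cal['fx'],-(p[1]-cal['cy'])/cal['fy'],-1.])
    return o,R.T@d
def plane(cal,p,z):
    o,d=ray(cal,p); return o+d*(z-o[2])/d[2]
def tri(rs):
    A=0;b=0
    for o,d in rs:
        d=d/np.linalg.norm(d);P=np.eye(3)-np.outer(d,d);A=A+P;b=b+P@o
    return np.linalg.solve(A,b)
E
python3 - <<'E'
from h import *
for n in("top","scene"):
    im=cv2.imread(f"pics/{n}0.png")[...,::-1].copy();cal=cams.get_calibration(n)
    for col in('white','blue','yellow','red'):
        for b in blobs(im,col):
            p=plane(cal,b['c'],.011)
            if not(.2<p[0]<.8 and abs(p[1])<.45): continue
            s=b['fill']>.9; print(n,col,'saucer?' if s else 'pot?',np.round(b['c'],1),b['A'],round(b['fill'],2),np.round(b['ab'],1),'z.011',p[:2].round(4),'z.05',plane(cal,b['c'],.05)[:2].round(4))
cal=cams.get_calibration("top")
for k,p,z in(('bottle',(376,213),.08),('bird',(424,246),.04)): print(k,plane(cal,p,z))
print(ray(cal,(0,0))[0],ray(cams.get_calibration("wrist"),(0,0))[0],np.round(cams.get_calibration("wrist")['camera_from_world'],3),cams.get_calibration("wrist")['fx'])
E
```

```text
top white pot? [442.1 183.1] 422.0 0.43 [22.1 24. ] z.011 [ 0.5394 -0.3416] z.05 [ 0.5356 -0.3315]
top white saucer? [370.5 155.9] 744.0 0.98 [30.2 30.9] z.011 [ 0.6131 -0.1503] z.05 [ 0.6072 -0.1457]
top blue saucer? [204.1 245.6] 632.0 0.98 [27.6 28.6] z.011 [0.3736 0.2943] z.05 [0.3745 0.286 ]
top yellow pot? [184.9 178.2] 240.5 0.27 [26.7 28.5] z.011 [0.5536 0.3479] z.05 [0.5494 0.3381]
top yellow pot? [190.9 162.2] 81.0 0.38 [19.1 23.9] z.011 [0.5966 0.3324] z.05 [0.5911 0.323 ]
top red pot? [259.  221.2] 618.5 0.34 [27.4 28. ] z.011 [0.438  0.1486] z.05 [0.4371 0.1446]
scene white pot? [200.8 296. ] 222.5 0.7 [  1.9 113.2] z.011 [ 0.7539 -0.288 ] z.05 [ 0.7766 -0.2794]
scene white pot? [330.6 291.9] 178.5 0.71 [ 1.9 95.5] z.011 [0.7543 0.0077] z.05 [0.7771 0.0048]
scene white saucer? [263.8 245.9] 699.0 0.98 [26.4 33.1] z.011 [ 0.6191 -0.1484] z.05 [ 0.6471 -0.1452]
scene white pot? [190.6 211.8] 310.0 0.25 [16.8 22.5] z.011 [ 0.5045 -0.3398] z.05 [ 0.5369 -0.3293]
scene blue pot? [392.8 234.2] 388.5 0.49 [20.8 43.3] z.011 [0.5946 0.1748] z.05 [0.6236 0.1655]
scene blue saucer? [424.9 172.1] 444.0 0.98 [19.9 27.9] z.011 [0.3811 0.2965] z.05 [0.4183 0.2825]
scene yellow saucer? [453.1 226.5] 546.5 0.93 [21.1 31.5] z.011 [0.5754 0.3332] z.05 [0.6051 0.3178]
scene yellow pot? [322.5 191.4] 183.0 0.25 [14.4 19.7] z.011 [0.4445 0.0056] z.05 [0.4792 0.0028]
scene red pot? [323.  247.4] 479.0 0.43 [20.5 32.2] z.011 [ 0.6288 -0.003 ] z.05 [ 0.6564 -0.0054]
scene red saucer? [375.8 190.2] 502.5 0.97 [21.8 28.6] z.011 [0.4446 0.1502] z.05 [0.4794 0.1418]
bottle [ 0.45669343 -0.15475398  0.08      ]
bird [ 0.37209559 -0.28400344  0.04      ]
[0.40681693 0.00796098 1.35926224] [ 0.26007766 -0.48939278  0.38497844] [[ 0.348 -0.938 -0.001 -0.549]
 [ 0.904  0.336 -0.264  0.031]
 [ 0.248  0.091  0.965 -0.391]
 [ 0.     0.     0.     1.   ]] 283.75041525682127
```

{"api": "step_arm", "payload": {
  "steps": [
    {"x": 0.049,"y": 0.026},
    {"x": 0.098,"y": 0.052},
    {"x": 0.147,"y": 0.078},
    {"x": 0.196,"y": 0.104},
    {"x": 0.24,"y": 0.127}
  ]
}}

```text
invalid input
```

{"api": "step_arm", "payload": {
  "steps": [
    {"x": 0.049,"y": 0.026},
    {"x": 0.098,"y": 0.052},
    {"x": 0.147,"y": 0.078},
    {"x": 0.18,"y": 0.1},
    {"x": 0.19,"y": 0.105}
  ]
}}

```text
invalid input
```

{"api": "step_arm", "payload": {
  "steps": [
    {"x": 0.049,"y": 0.026,"z": 0,"wx": 0,"wy": 0,"wz": 0,"jaw": 93},
    {"x": 0.098,"y": 0.052,"z": 0,"wx": 0,"wy": 0,"wz": 0,"jaw": 93},
    {"x": 0.147,"y": 0.078,"z": 0,"wx": 0,"wy": 0,"wz": 0,"jaw": 93},
    {"x": 0.196,"y": 0.104,"z": 0,"wx": 0,"wy": 0,"wz": 0,"jaw": 93},
    {"x": 0.24,"y": 0.127,"z": 0,"wx": 0,"wy": 0,"wz": 0,"jaw": 93}
  ],
  "grip_force": 20
}}

```text
clock: 0.52
eef_pos: [0.3728, -0.4189, 0.2185]
eef_rot: [-0.0, 0.984, 0.177, -0.0]
wrist_force: [-0.0, -1.3, -0.2]
opening: 0.0928
finger_force: 0.0
```

```bash
cat > w.py <<'E'
import sys,pickle
from h import *
n=sys.argv[1]
s=arm.sense();cal=cams.get_calibration("wrist");im=cams.capture("wrist")
cv2.imwrite(f"pics/{n}.png",im[...,::-1]);pickle.dump(cal,open(f"pics/{n}.pkl","wb"))
print(s['clock'],s['eef_pos'].round(4))
E
python3 w.py w1
```

```text
0.5167 [ 0.3728 -0.4189  0.2185]
```

{"api": "step_arm", "payload": {
  "steps": [
    {"x": 0.049,"y": 0.026,"z": 0,"wx": 0,"wy": 0,"wz": 0,"jaw": 93},
    {"x": 0.098,"y": 0.052,"z": 0,"wx": 0,"wy": 0,"wz": 0,"jaw": 93},
    {"x": 0.147,"y": 0.078,"z": 0,"wx": 0,"wy": 0,"wz": 0,"jaw": 93},
    {"x": 0.195,"y": 0.103,"z": 0,"wx": 0,"wy": 0,"wz": 0,"jaw": 93},
    {"x": 0.212,"y": 0.114,"z": 0,"wx": 0,"wy": 0,"wz": 0,"jaw": 93}
  ]
}}

```text
clock: 0.98
eef_pos: [0.5335, -0.3323, 0.2181]
eef_rot: [-0.0, 0.984, 0.178, 0.0]
wrist_force: [0.0, -0.8, 0.7]
opening: 0.0931
finger_force: 0.0
```

```bash
python3 w.py w2
```

```text
0.9833 [ 0.5335 -0.3323  0.2181]
```

View pics/w2.png

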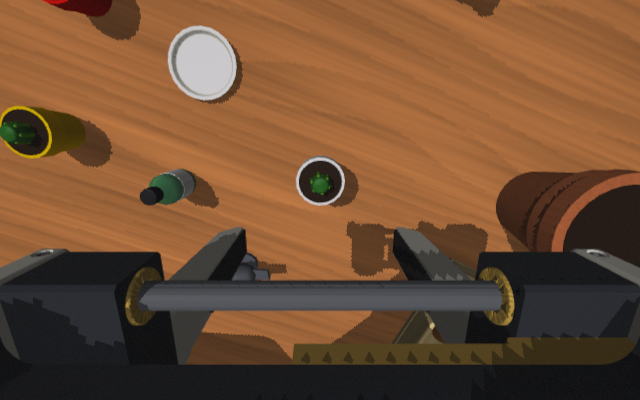

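View pics/w1.png

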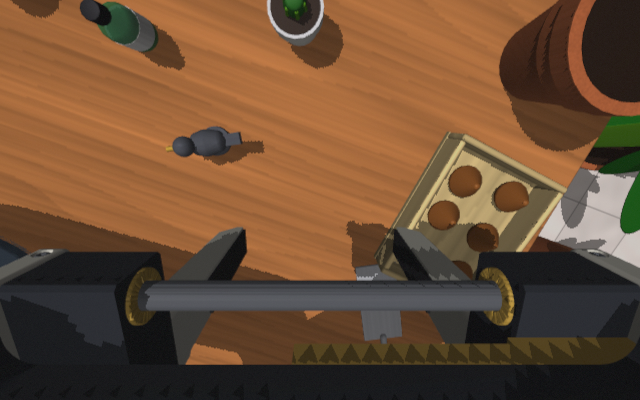

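```bash
cat > m.py <<'E'
import sys,pickle
from h import *
# m.py pic col...: for each blob hull ellipse, cast at rim heights, diameter there
def run(n,cols):
    im=cv2.imread(f"pics/{n}.png")[...,::-1].copy();cal=pickle.load(open(f"pics/{n}.pkl","rb"))
    for col in cols:
        for b in blobs(im,col,250):
            if b['c'][1]>240: continue
            edge=b['hull'].min()<=1 or b['hull'][:,0].max()>=638
            (ex,ey),ab,_=cv2.fitEllipse(b['hull']) if len(b['hull'])>5 else (b['c'],(0,0),0)
            o=[]
            for z in(.011,.056):
                w=np.array([plane(cal,p,z)[:2] for p in b['hull']],np.float32)
                (cx,cy),D,_=cv2.fitEllipse(w) if len(w)>5 else ((0,0),(0,0),0)
                o.append(f"z{z}: {cx:.4f} {cy:.4f} D{D[0]*1000:.0f}/{D[1]*1000:.0f}")
            print(n,col,'EDGE' if edge else '',np.round(b['c'],1),'fill',round(b['fill'],2),*o)
run(sys.argv[1],sys.argv[2:])
E
python3 m.py w2 white yellow
python3 - <<'E'
from h import *;import pickle
t=cams.get_calibration("top");w=pickle.load(open("pics/w2.pkl","rb"))
for n,a in(('pot',(442.1,183.1)),('saucer',(370.5,155.9))):
    im=cv2.imread("pics/w2.png")[...,::-1].copy()
    bb=blobs(im,'white',250); b=min(bb,key=lambda b:np.hypot(*(np.array(b['c'])-((320,181) if n=='pot' else (202,63)))))
    print(n,tri([ray(t,a),ray(w,b['c'])]).round(4))
E
```

```text
w2 white  [320.  180.7] fill 0.23 z0.011: 0.5289 -0.3345 D65/66 z0.056: 0.5377 -0.3310 D57/58
w2 white  [201.8  62.6] fill 0.95 z0.011: 0.6148 -0.1497 D82/83 z0.056: 0.6133 -0.1685 D72/73
w2 yellow EDGE [ 25.6 131.4] fill 0.2 z0.011: 0.4570 0.0425 D65/65 z0.056: 0.4745 0.0006 D57/57
pot [ 0.5362 -0.332   0.0462]
saucer [ 0.6145 -0.1499  0.0115]
```

{"api": "step_arm", "payload": {
  "steps": [
    {"x": 0.005,"y": 0.001,"z": -0.05,"wx": 0,"wy": 0,"wz": 0,"jaw": 93},
    {"x": 0.005,"y": 0.001,"z": -0.1,"wx": 0,"wy": 0,"wz": 0,"jaw": 93},
    {"x": 0.005,"y": 0.001,"z": -0.15,"wx": 0,"wy": 0,"wz": 0,"jaw": 93},
    {"x": 0.005,"y": 0.001,"z": -0.175,"wx": 0,"wy": 0,"wz": 0,"jaw": 93},
    {"x": 0.005,"y": 0.001,"z": -0.175,"wx": 0,"wy": 0,"wz": 0,"jaw": 93}
  ]
}}

```text
clock: 1.45
eef_pos: [0.5309, -0.3332, 0.0827]
eef_rot: [-0.003, 0.984, 0.176, -0.003]
wrist_force: [-1.2, 0.7, 0.5]
opening: 0.0929
finger_force: 0.0
```

{"api": "step_arm", "payload": {
  "steps": [
    {"x": 0.008,"y": 0.003,"z": -0.025,"wx": 0,"wy": 0,"wz": 0,"jaw": 93},
    {"x": 0.008,"y": 0.003,"z": -0.06,"wx": 0,"wy": 0,"wz": 0,"jaw": 93},
    {"x": 0.008,"y": 0.003,"z": -0.075,"wx": 0,"wy": 0,"wz": 0,"jaw": 93},
    {"x": 0.008,"y": 0.003,"z": -0.075,"wx": 0,"wy": 0,"wz": 0,"jaw": 93},
    {"x": 0.008,"y": 0.003,"z": -0.075,"wx": 0,"wy": 0,"wz": 0,"jaw": 93}
  ]
}}

```text
clock: 1.87
eef_pos: [0.5398, -0.3325, 0.0322]
eef_rot: [0.0, 0.984, 0.176, 0.0]
wrist_force: [0.6, 0.4, 0.0]
opening: 0.0924
finger_force: 0.0
```

{"api": "step_arm", "payload": {
  "steps": [
    {"x": -0.003,"y": 0.002,"z": -0.006,"wx": 0,"wy": 0,"wz": 0,"jaw": 80},
    {"x": -0.003,"y": 0.002,"z": -0.006,"wx": 0,"wy": 0,"wz": 0,"jaw": 50},
    {"x": -0.003,"y": 0.002,"z": -0.006,"wx": 0,"wy": 0,"wz": 0,"jaw": 50},
    {"x": -0.003,"y": 0.002,"z": -0.006,"wx": 0,"wy": 0,"wz": 0,"jaw": 50},
    {"x": -0.003,"y": 0.002,"z": -0.006,"wx": 0,"wy": 0,"wz": 0,"jaw": 50}
  ],
  "grip_force": 20
}}

```text
clock: 2.28
eef_pos: [0.5378, -0.3306, 0.0271]
eef_rot: [0.0, 0.984, 0.176, 0.0]
wrist_force: [-0.2, 0.9, 0.2]
opening: 0.0641
finger_force: 0.0
```

{"api": "step_arm", "payload": {
  "steps": [
    {"x": 0,"y": 0,"z": 0,"wx": 0,"wy": 0,"wz": 0,"jaw": 50},
    {"x": 0,"y": 0,"z": 0,"wx": 0,"wy": 0,"wz": 0,"jaw": 50},
    {"x": 0,"y": 0,"z": 0,"wx": 0,"wy": 0,"wz": 0,"jaw": 50},
    {"x": 0,"y": 0,"z": 0,"wx": 0,"wy": 0,"wz": 0,"jaw": 50}
  ]
}}

```text
clock: 2.62
eef_pos: [0.5378, -0.3307, 0.027]
eef_rot: [0.0, 0.984, 0.176, 0.0]
wrist_force: [0.1, -1.4, 4.1]
opening: 0.0575
finger_force: 20.0
```

{"api": "step_arm", "payload": {
  "steps": [
    {"x": 0,"y": 0,"z": 0.02,"wx": 0,"wy": 0,"wz": 0,"jaw": 50},
    {"x": 0,"y": 0,"z": 0.06,"wx": 0,"wy": 0,"wz": 0,"jaw": 50},
    {"x": 0,"y": 0,"z": 0.1,"wx": 0,"wy": 0,"wz": 0,"jaw": 50},
    {"x": 0.008,"y": 0.02,"z": 0.13,"wx": 0,"wy": 0,"wz": 0,"jaw": 50},
    {"x": 0.023,"y": 0.055,"z": 0.14,"wx": 0,"wy": 0,"wz": 0,"jaw": 50}
  ]
}}

```text
clock: 3.03
eef_pos: [0.5553, -0.2912, 0.135]
eef_rot: [0.002, 0.985, 0.175, 0.001]
wrist_force: [1.1, -0.6, -2.2]
opening: 0.0578
finger_force: 20.0
```

{"api": "step_arm", "payload": {
  "steps": [
    {"x": 0.02,"y": 0.048,"z": 0,"wx": 0,"wy": 0,"wz": 0,"jaw": 50},
    {"x": 0.04,"y": 0.096,"z": 0,"wx": 0,"wy": 0,"wz": 0,"jaw": 50},
    {"x": 0.06,"y": 0.14,"z": 0,"wx": 0,"wy": 0,"wz": 0,"jaw": 50},
    {"x": 0.075,"y": 0.17,"z": 0,"wx": 0,"wy": 0,"wz": 0,"jaw": 50},
    {"x": 0.08,"y": 0.186,"z": 0,"wx": 0,"wy": 0,"wz": 0,"jaw": 50}
  ]
}}

```text
clock: 3.45
eef_pos: [0.6156, -0.1466, 0.1311]
eef_rot: [-0.0, 0.984, 0.178, -0.0]
wrist_force: [0.1, -0.4, -2.1]
opening: 0.0576
finger_force: 20.0
```

```bash
python3 w.py w3; python3 m.py w3 white yellow blue red; python3 -c "
from h import *;s=arm.sense();print(s['eef_pos'],s['opening'],s['clock'])"
```

```text
3.45 [ 0.6156 -0.1466  0.1311]
w3 white  [320.8 224.4] fill 0.4 z0.011: 0.5480 -0.1718 D118/225 z0.056: 0.5695 -0.1637 D100/190
w3 blue EDGE [ 17.3 101.4] fill 0.81 z0.011: 0.5991 0.1608 D30/58 z0.056: 0.6126 0.1167 D25/49
w3 red EDGE [ 19.1 238.2] fill 0.95 z0.011: 0.4449 0.1469 D72/73 z0.056: 0.4825 0.1050 D61/62
w3 red  [175.1 118.3] fill 0.26 z0.011: 0.6363 0.0112 D67/81 z0.056: 0.6439 -0.0094 D56/68
[ 0.61554799 -0.14598608  0.1310757 ] 0.05711974127704052 3.5
```

View pics/w3.png

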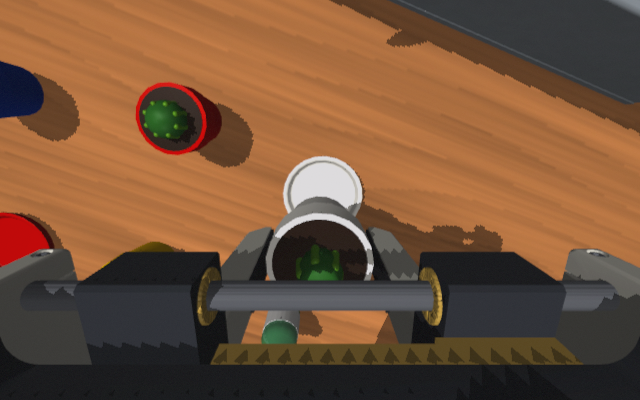

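{"api": "step_arm", "payload": {
  "steps": [
    {"x": 0,"y": 0,"z": -0.03,"wx": 0,"wy": 0,"wz": 0,"jaw": 50},
    {"x": 0,"y": 0,"z": -0.07,"wx": 0,"wy": 0,"wz": 0,"jaw": 50},
    {"x": 0,"y": 0,"z": -0.1,"wx": 0,"wy": 0,"wz": 0,"jaw": 50},
    {"x": 0,"y": 0,"z": -0.115,"wx": 0,"wy": 0,"wz": 0,"jaw": 50},
    {"x": 0,"y": 0,"z": -0.12,"wx": 0,"wy": 0,"wz": 0,"jaw": 50}
  ]
}}

```text
clock: 3.92
eef_pos: [0.6134, -0.1501, 0.0395]
eef_rot: [-0.001, 0.984, 0.176, -0.002]
wrist_force: [0.4, -0.1, -2.0]
opening: 0.0578
finger_force: 20.0
```

{"api": "step_arm", "payload": {
  "steps": [
    {"x": 0,"y": 0,"z": -0.004,"wx": 0,"wy": 0,"wz": 0,"jaw": 50},
    {"x": 0,"y": 0,"z": -0.008,"wx": 0,"wy": 0,"wz": 0,"jaw": 50},
    {"x": 0,"y": 0,"z": -0.012,"wx": 0,"wy": 0,"wz": 0,"jaw": 50},
    {"x": 0,"y": 0,"z": -0.012,"wx": 0,"wy": 0,"wz": 0,"jaw": 50},
    {"x": 0,"y": 0,"z": -0.012,"wx": 0,"wy": 0,"wz": 0,"jaw": 50}
  ]
}}

```text
clock: 4.33
eef_pos: [0.6151, -0.1498, 0.0332]
eef_rot: [0.0, 0.984, 0.176, 0.0]
wrist_force: [-0.2, -0.1, -1.6]
opening: 0.0574
finger_force: 20.0
```

{"api": "step_arm", "payload": {
  "steps": [
    {"x": 0,"y": 0,"z": -0.002,"wx": 0,"wy": 0,"wz": 0,"jaw": 50},
    {"x": 0,"y": 0,"z": -0.002,"wx": 0,"wy": 0,"wz": 0,"jaw": 58},
    {"x": 0,"y": 0,"z": -0.002,"wx": 0,"wy": 0,"wz": 0,"jaw": 93},
    {"x": 0,"y": 0,"z": -0.002,"wx": 0,"wy": 0,"wz": 0,"jaw": 93},
    {"x": 0,"y": 0,"z": -0.002,"wx": 0,"wy": 0,"wz": 0,"jaw": 93}
  ]
}}

```text
clock: 4.75
eef_pos: [0.6149, -0.1497, 0.0312]
eef_rot: [0.0, 0.984, 0.176, 0.0]
wrist_force: [0.4, 0.4, -0.9]
opening: 0.0731
finger_force: 0.0
```

{"api": "step_arm", "payload": {
  "steps": [
    {"x": 0,"y": 0,"z": 0,"wx": 0,"wy": 0,"wz": 0,"jaw": 93},
    {"x": 0,"y": 0,"z": 0.03,"wx": 0,"wy": 0,"wz": 0,"jaw": 93},
    {"x": 0,"y": 0,"z": 0.08,"wx": 0,"wy": 0,"wz": 0,"jaw": 93},
    {"x": 0,"y": 0.01,"z": 0.13,"wx": 0,"wy": 0,"wz": 0,"jaw": 93},
    {"x": 0,"y": 0.04,"z": 0.17,"wx": 0,"wy": 0,"wz": 0,"jaw": 93}
  ]
}}

```text
clock: 5.17
eef_pos: [0.6152, -0.1215, 0.1612]
eef_rot: [0.001, 0.985, 0.175, 0.001]
wrist_force: [0.8, -0.2, 0.5]
opening: 0.0928
finger_force: 0.0
```

{"api": "step_arm", "payload": {
  "steps": [
    {"x": 0.01,"y": 0.045,"z": 0.02,"wx": 0,"wy": 0,"wz": 0,"jaw": 93},
    {"x": 0.02,"y": 0.09,"z": 0.03,"wx": 0,"wy": 0,"wz": 0,"jaw": 93},
    {"x": 0.03,"y": 0.13,"z": 0.03,"wx": 0,"wy": 0,"wz": 0,"jaw": 93},
    {"x": 0.037,"y": 0.145,"z": 0.03,"wx": 0,"wy": 0,"wz": 0,"jaw": 93},
    {"x": 0.037,"y": 0.145,"z": 0.03,"wx": 0,"wy": 0,"wz": 0,"jaw": 93}
  ]
}}

```text
clock: 5.58
eef_pos: [0.6431, -0.0086, 0.181]
eef_rot: [-0.0, 0.984, 0.178, 0.0]
wrist_force: [-0.4, 0.0, 0.1]
opening: 0.0931
finger_force: 0.0
```

```bash
python3 w.py w4; python3 m.py w4 white yellow blue red
```

```text
5.5833 [ 0.6431 -0.0086  0.181 ]
w4 white  [416.7 222.1] fill 0.74 z0.011: 0.6218 -0.1472 D67/77 z0.056: 0.6338 -0.1252 D58/66
w4 white EDGE [596.8  90.5] fill 0.86 z0.011: 0.8508 -0.2673 D7/152 z0.056: 0.8322 -0.2292 D6/132
w4 white EDGE [450.4  26. ] fill 0.84 z0.011: 0.8509 -0.0612 D7/242 z0.056: 0.8323 -0.0506 D6/210
w4 yellow EDGE [ 25.8 140.2] fill 0.82 z0.011: 0.5695 0.3349 D80/83 z0.056: 0.5886 0.2925 D69/72
w4 blue  [155.1 164. ] fill 0.3 z0.011: 0.5963 0.1828 D65/87 z0.056: 0.6118 0.1607 D56/75
w4 red  [317.5 190.5] fill 0.25 z0.011: 0.6332 -0.0095 D66/68 z0.056: 0.6437 -0.0058 D57/59
```

View pics/w4.png

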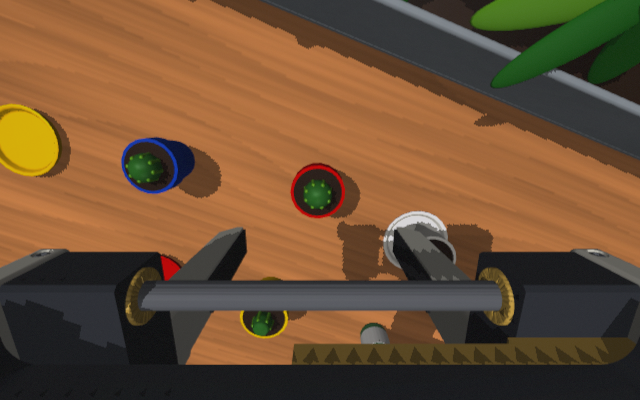

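{"api": "step_arm", "payload": {
  "steps": [
    {"x": 0.001,"y": 0.007,"z": -0.05,"wx": 0,"wy": 0,"wz": 0,"jaw": 93},
    {"x": 0.001,"y": 0.007,"z": -0.1,"wx": 0,"wy": 0,"wz": 0,"jaw": 93},
    {"x": 0.001,"y": 0.007,"z": -0.15,"wx": 0,"wy": 0,"wz": 0,"jaw": 93},
    {"x": 0.001,"y": 0.007,"z": -0.19,"wx": 0,"wy": 0,"wz": 0,"jaw": 93},
    {"x": 0.001,"y": 0.007,"z": -0.206,"wx": 0,"wy": 0,"wz": 0,"jaw": 93}
  ]
}}

```text
clock: 6.05
eef_pos: [0.6406, -0.0072, 0.022]
eef_rot: [-0.001, 0.984, 0.176, -0.003]
wrist_force: [-0.9, -0.4, -0.3]
opening: 0.0931
finger_force: 0.0
```

{"api": "step_arm", "payload": {
  "steps": [
    {"x": 0,"y": 0,"z": 0,"wx": 0,"wy": 0,"wz": 0,"jaw": 80},
    {"x": 0,"y": 0,"z": 0,"wx": 0,"wy": 0,"wz": 0,"jaw": 75}
  ]
}}

```text
clock: 6.22
eef_pos: [0.6437, -0.0067, 0.0274]
eef_rot: [0.0, 0.984, 0.176, 0.0]
wrist_force: [-0.1, -0.2, 0.6]
opening: 0.0839
finger_force: 0.0
```

{"api": "step_arm", "payload": {
  "steps": [
    {"x": 0,"y": 0.001,"z": 0,"wx": 0,"wy": 0,"wz": 0,"jaw": 50},
    {"x": 0,"y": 0.001,"z": 0,"wx": 0,"wy": 0,"wz": 0,"jaw": 50},
    {"x": 0,"y": 0.001,"z": 0,"wx": 0,"wy": 0,"wz": 0,"jaw": 50},
    {"x": 0,"y": 0.001,"z": 0,"wx": 0,"wy": 0,"wz": 0,"jaw": 50},
    {"x": 0,"y": 0.001,"z": 0,"wx": 0,"wy": 0,"wz": 0,"jaw": 50}
  ]
}}

```text
clock: 6.63
eef_pos: [0.644, -0.0051, 0.0279]
eef_rot: [0.0, 0.984, 0.177, 0.001]
wrist_force: [-1.9, -1.3, 6.9]
opening: 0.0577
finger_force: 20.0
```

{"api": "step_arm", "payload": {
  "steps": [
    {"x": 0,"y": 0,"z": 0,"wx": 0,"wy": 0,"wz": 0,"jaw": 50},
    {"x": 0,"y": 0,"z": 0,"wx": 0,"wy": 0,"wz": 0,"jaw": 50},
    {"x": 0,"y": 0,"z": 0,"wx": 0,"wy": 0,"wz": 0,"jaw": 50}
  ]
}}

```text
clock: 6.88
eef_pos: [0.644, -0.0051, 0.0279]
eef_rot: [0.0, 0.984, 0.177, 0.001]
wrist_force: [-2.1, -1.4, 7.6]
opening: 0.0578
finger_force: 20.0
```

{"api": "step_arm", "payload": {
  "steps": [
    {"x": 0,"y": 0,"z": 0.02,"wx": 0,"wy": 0,"wz": 0,"jaw": 50},
    {"x": 0,"y": 0,"z": 0.06,"wx": 0,"wy": 0,"wz": 0,"jaw": 50},
    {"x": -0.01,"y": 0.005,"z": 0.1,"wx": 0,"wy": 0,"wz": 0,"jaw": 50},
    {"x": -0.035,"y": 0.02,"z": 0.13,"wx": 0,"wy": 0,"wz": 0,"jaw": 50},
    {"x": -0.075,"y": 0.042,"z": 0.145,"wx": 0,"wy": 0,"wz": 0,"jaw": 50}
  ]
}}

```text
clock: 7.3
eef_pos: [0.5889, 0.026, 0.1385]
eef_rot: [0.001, 0.984, 0.176, 0.003]
wrist_force: [0.7, 1.3, -1.3]
opening: 0.0579
finger_force: 20.0
```

{"api": "step_arm", "payload": {
  "steps": [
    {"x": -0.045,"y": 0.025,"z": 0.01,"wx": 0,"wy": 0,"wz": 0,"jaw": 50},
    {"x": -0.09,"y": 0.05,"z": 0.015,"wx": 0,"wy": 0,"wz": 0,"jaw": 50},
    {"x": -0.135,"y": 0.075,"z": 0.015,"wx": 0,"wy": 0,"wz": 0,"jaw": 50},
    {"x": -0.18,"y": 0.1,"z": 0.015,"wx": 0,"wy": 0,"wz": 0,"jaw": 50},
    {"x": -0.22,"y": 0.12,"z": 0.015,"wx": 0,"wy": 0,"wz": 0,"jaw": 50}
  ]
}}

```text
clock: 7.72
eef_pos: [0.4198, 0.1173, 0.1468]
eef_rot: [-0.0, 0.984, 0.177, 0.0]
wrist_force: [0.6, 0.8, -1.3]
opening: 0.0577
finger_force: 20.0
```

{"api": "step_arm", "payload": {
  "steps": [
    {"x": -0.03,"y": 0.015,"z": 0,"wx": 0,"wy": 0,"wz": 0,"jaw": 50},
    {"x": -0.05,"y": 0.028,"z": 0,"wx": 0,"wy": 0,"wz": 0,"jaw": 50},
    {"x": -0.055,"y": 0.03,"z": 0,"wx": 0,"wy": 0,"wz": 0,"jaw": 50},
    {"x": -0.055,"y": 0.03,"z": 0,"wx": 0,"wy": 0,"wz": 0,"jaw": 50}
  ]
}}

```text
clock: 8.05
eef_pos: [0.3804, 0.1394, 0.147]
eef_rot: [-0.0, 0.984, 0.177, 0.0]
wrist_force: [-0.2, 0.3, -2.0]
opening: 0.0576
finger_force: 20.0
```

```bash
python3 w.py w5; python3 m.py w5 white yellow blue red
```

```text
8.05 [0.3804 0.1394 0.147 ]
w5 white  [603.  208.8] fill 0.71 z0.011: 0.4706 -0.1696 D25/57 z0.056: 0.4675 -0.1198 D21/48
w5 yellow  [499.6 158.8] fill 0.21 z0.011: 0.4788 -0.0286 D67/67 z0.056: 0.4744 0.0002 D57/57
w5 blue  [178.4 143. ] fill 0.99 z0.011: 0.3751 0.2957 D81/82 z0.056: 0.3861 0.2764 D69/70
w5 red  [330.3 133.9] fill 0.99 z0.011: 0.4394 0.1497 D82/82 z0.056: 0.4409 0.1520 D70/70
```

View pics/w5.png

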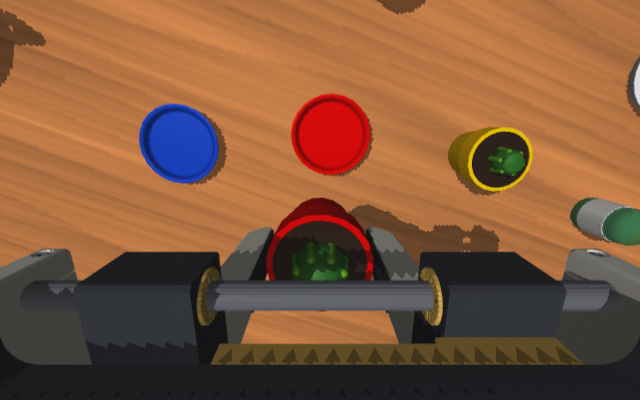

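{"api": "step_arm", "payload": {
  "steps": [
    {"x": 0.045,"y": 0.008,"z": 0,"wx": 0,"wy": 0,"wz": 0,"jaw": 50},
    {"x": 0.079,"y": 0.014,"z": -0.02,"wx": 0,"wy": 0,"wz": 0,"jaw": 50},
    {"x": 0.079,"y": 0.014,"z": -0.065,"wx": 0,"wy": 0,"wz": 0,"jaw": 50},
    {"x": 0.079,"y": 0.014,"z": -0.11,"wx": 0,"wy": 0,"wz": 0,"jaw": 50},
    {"x": 0.079,"y": 0.014,"z": -0.135,"wx": 0,"wy": 0,"wz": 0,"jaw": 50}
  ]
}}

```text
clock: 8.52
eef_pos: [0.4402, 0.1485, 0.0423]
eef_rot: [0.0, 0.984, 0.176, -0.001]
wrist_force: [-0.9, -0.6, -2.2]
opening: 0.0578
finger_force: 20.0
```

{"api": "step_arm", "payload": {
  "steps": [
    {"x": 0,"y": 0,"z": -0.003,"wx": 0,"wy": 0,"wz": 0,"jaw": 50},
    {"x": 0,"y": 0,"z": -0.007,"wx": 0,"wy": 0,"wz": 0,"jaw": 50},
    {"x": 0,"y": 0,"z": -0.012,"wx": 0,"wy": 0,"wz": 0,"jaw": 50},
    {"x": 0,"y": 0,"z": -0.015,"wx": 0,"wy": 0,"wz": 0,"jaw": 50},
    {"x": 0,"y": 0,"z": -0.015,"wx": 0,"wy": 0,"wz": 0,"jaw": 50}
  ]
}}

```text
clock: 8.93
eef_pos: [0.4407, 0.1496, 0.0347]
eef_rot: [-0.0, 0.984, 0.176, 0.001]
wrist_force: [-0.1, 0.1, -1.4]
opening: 0.0577
finger_force: 20.0
```

{"api": "step_arm", "payload": {
  "steps": [
    {"x": -0.001,"y": 0,"z": -0.002,"wx": 0,"wy": 0,"wz": 0,"jaw": 50},
    {"x": -0.001,"y": 0,"z": -0.003,"wx": 0,"wy": 0,"wz": 0,"jaw": 50},
    {"x": -0.001,"y": 0,"z": -0.003,"wx": 0,"wy": 0,"wz": 0,"jaw": 58},
    {"x": -0.001,"y": 0,"z": -0.003,"wx": 0,"wy": 0,"wz": 0,"jaw": 93},
    {"x": -0.001,"y": 0,"z": -0.003,"wx": 0,"wy": 0,"wz": 0,"jaw": 93}
  ]
}}

```text
clock: 9.35
eef_pos: [0.4397, 0.1496, 0.0324]
eef_rot: [-0.0, 0.984, 0.177, 0.001]
wrist_force: [-0.4, 0.0, 0.1]
opening: 0.0663
finger_force: 0.0
```

{"api": "step_arm", "payload": {
  "steps": [
    {"x": 0,"y": 0,"z": 0,"wx": 0,"wy": 0,"wz": 0,"jaw": 93},
    {"x": 0,"y": 0,"z": 0,"wx": 0,"wy": 0,"wz": 0,"jaw": 93},
    {"x": 0,"y": 0,"z": 0.04,"wx": 0,"wy": 0,"wz": 0,"jaw": 93},
    {"x": 0,"y": 0,"z": 0.09,"wx": 0,"wy": 0,"wz": 0,"jaw": 93},
    {"x": 0.0,"y": -0.01,"z": 0.13,"wx": 0,"wy": 0,"wz": 0,"jaw": 93}
  ]
}}

```text
clock: 9.77
eef_pos: [0.4393, 0.1425, 0.1311]
eef_rot: [-0.0, 0.984, 0.177, 0.0]
wrist_force: [0.3, -0.2, 0.8]
opening: 0.0923
finger_force: 0.0
```

{"api": "step_arm", "payload": {
  "steps": [
    {"x": 0.011,"y": -0.045,"z": 0,"wx": 0,"wy": 0,"wz": 0,"jaw": 93},
    {"x": 0.022,"y": -0.09,"z": 0,"wx": 0,"wy": 0,"wz": 0,"jaw": 93},
    {"x": 0.034,"y": -0.14,"z": 0,"wx": 0,"wy": 0,"wz": 0,"jaw": 93},
    {"x": 0.046,"y": -0.18,"z": 0,"wx": 0,"wy": 0,"wz": 0,"jaw": 93},
    {"x": 0.046,"y": -0.189,"z": 0,"wx": 0,"wy": 0,"wz": 0,"jaw": 93}
  ]
}}

```text
clock: 10.18
eef_pos: [0.4751, -0.0032, 0.1296]
eef_rot: [0.0, 0.985, 0.175, 0.001]
wrist_force: [0.5, 1.7, 0.5]
opening: 0.093
finger_force: 0.0
```

{"api": "step_arm", "payload": {
  "steps": [
    {"x": 0,"y": 0,"z": -0.03,"wx": 0,"wy": 0,"wz": 0,"jaw": 93},
    {"x": 0,"y": 0,"z": -0.07,"wx": 0,"wy": 0,"wz": 0,"jaw": 93},
    {"x": 0,"y": 0,"z": -0.11,"wx": 0,"wy": 0,"wz": 0,"jaw": 93},
    {"x": 0,"y": 0,"z": -0.137,"wx": 0,"wy": 0,"wz": 0,"jaw": 93},
    {"x": 0,"y": 0,"z": -0.137,"wx": 0,"wy": 0,"wz": 0,"jaw": 75}
  ]
}}

```text
clock: 10.6
eef_pos: [0.4714, 0.0008, 0.0235]
eef_rot: [-0.001, 0.984, 0.176, -0.003]
wrist_force: [-0.3, 0.1, -0.6]
opening: 0.0892
finger_force: 0.0
```

```bash
python3 -c "
from h import *;cams.capture('wrist');s=arm.sense();print(s['eef_pos'],s['opening'],s['clock'])"
```

```text
[0.47258914 0.00066204 0.02544629] 0.08642783051039457 10.65
```

{"api": "step_arm", "payload": {
  "steps": [
    {"x": 0,"y": 0,"z": 0,"wx": 0,"wy": 0,"wz": 0,"jaw": 50},
    {"x": 0,"y": 0,"z": 0,"wx": 0,"wy": 0,"wz": 0,"jaw": 50},
    {"x": 0,"y": 0,"z": 0,"wx": 0,"wy": 0,"wz": 0,"jaw": 50},
    {"x": 0,"y": 0,"z": 0,"wx": 0,"wy": 0,"wz": 0,"jaw": 50},
    {"x": 0,"y": 0,"z": 0,"wx": 0,"wy": 0,"wz": 0,"jaw": 50}
  ]
}}

```text
clock: 11.07
eef_pos: [0.4745, 0.0002, 0.0276]
eef_rot: [0.0, 0.984, 0.177, 0.001]
wrist_force: [-0.8, 0.8, 7.8]
opening: 0.0575
finger_force: 20.0
```

{"api": "step_arm", "payload": {
  "steps": [
    {"x": 0,"y": 0,"z": 0,"wx": 0,"wy": 0,"wz": 0,"jaw": 50},
    {"x": 0,"y": 0,"z": 0,"wx": 0,"wy": 0,"wz": 0,"jaw": 50},
    {"x": 0,"y": 0,"z": 0,"wx": 0,"wy": 0,"wz": 0,"jaw": 50}
  ]
}}

```text
clock: 11.32
eef_pos: [0.4745, 0.0002, 0.0276]
eef_rot: [0.0, 0.984, 0.176, 0.001]
wrist_force: [-2.3, 0.3, 7.6]
opening: 0.0576
finger_force: 20.0
```

{"api": "step_arm", "payload": {
  "steps": [
    {"x": 0,"y": 0,"z": 0.02,"wx": 0,"wy": 0,"wz": 0,"jaw": 50},
    {"x": 0,"y": 0,"z": 0.06,"wx": 0,"wy": 0,"wz": 0,"jaw": 50},
    {"x": 0.005,"y": 0.003,"z": 0.105,"wx": 0,"wy": 0,"wz": 0,"jaw": 50},
    {"x": 0.01,"y": 0.015,"z": 0.145,"wx": 0,"wy": 0,"wz": 0,"jaw": 50},
    {"x": 0.015,"y": 0.048,"z": 0.16,"wx": 0,"wy": 0,"wz": 0,"jaw": 50}
  ]
}}

```text
clock: 11.73
eef_pos: [0.4868, 0.0352, 0.1508]
eef_rot: [0.001, 0.984, 0.175, 0.003]
wrist_force: [0.3, 0.5, -1.6]
opening: 0.0575
finger_force: 20.0
```

{"api": "step_arm", "payload": {
  "steps": [
    {"x": 0.01,"y": 0.05,"z": 0,"wx": 0,"wy": 0,"wz": 0,"jaw": 50},
    {"x": 0.02,"y": 0.1,"z": 0,"wx": 0,"wy": 0,"wz": 0,"jaw": 50},
    {"x": 0.025,"y": 0.15,"z": 0,"wx": 0,"wy": 0,"wz": 0,"jaw": 50},
    {"x": 0.03,"y": 0.2,"z": 0,"wx": 0,"wy": 0,"wz": 0,"jaw": 50},
    {"x": 0.03,"y": 0.25,"z": 0,"wx": 0,"wy": 0,"wz": 0,"jaw": 50}
  ]
}}

```text
clock: 12.15
eef_pos: [0.5077, 0.2256, 0.1469]
eef_rot: [-0.0, 0.984, 0.176, 0.0]
wrist_force: [0.8, -0.2, -1.0]
opening: 0.0577
finger_force: 20.0
```

{"api": "step_arm", "payload": {
  "steps": [
    {"x": 0,"y": 0.05,"z": 0,"wx": 0,"wy": 0,"wz": 0,"jaw": 50},
    {"x": 0,"y": 0.095,"z": 0,"wx": 0,"wy": 0,"wz": 0,"jaw": 50},
    {"x": 0,"y": 0.125,"z": 0,"wx": 0,"wy": 0,"wz": 0,"jaw": 50},
    {"x": 0,"y": 0.135,"z": 0,"wx": 0,"wy": 0,"wz": 0,"jaw": 50},
    {"x": 0,"y": 0.135,"z": 0,"wx": 0,"wy": 0,"wz": 0,"jaw": 50}
  ]
}}

```text
clock: 12.57
eef_pos: [0.5071, 0.3262, 0.1464]
eef_rot: [0.0, 0.984, 0.177, -0.0]
wrist_force: [0.7, -0.8, -1.6]
opening: 0.0575
finger_force: 20.0
```

```bash
python3 w.py w6; python3 m.py w6 white yellow blue red
```

```text
12.5667 [0.5071 0.3262 0.1464]
w6 yellow  [324.3 230.8] fill 0.32 z0.011: 0.4435 0.2994 D87/113 z0.056: 0.4633 0.3073 D74/96
w6 yellow  [332.8 131.2] fill 0.78 z0.011: 0.5694 0.3351 D81/82 z0.056: 0.5704 0.3377 D69/69
w6 blue  [514.2 158.1] fill 0.41 z0.011: 0.6114 0.1445 D67/96 z0.056: 0.6062 0.1755 D57/82
```

View pics/w6.png

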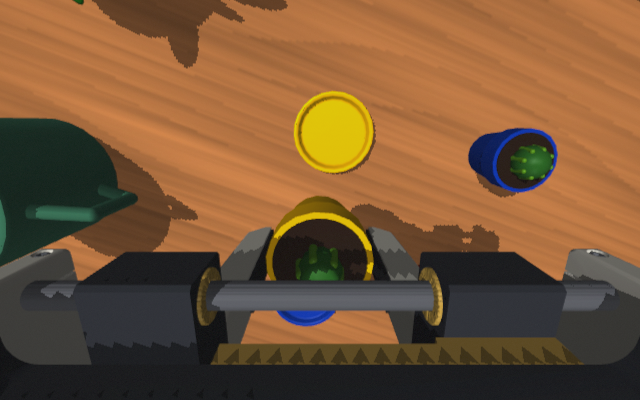

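{"api": "step_arm", "payload": {
  "steps": [
    {"x": 0.045,"y": 0.008,"z": 0,"wx": 0,"wy": 0,"wz": 0,"jaw": 50},
    {"x": 0.082,"y": 0.013,"z": -0.02,"wx": 0,"wy": 0,"wz": 0,"jaw": 50},
    {"x": 0.082,"y": 0.013,"z": -0.065,"wx": 0,"wy": 0,"wz": 0,"jaw": 50},
    {"x": 0.082,"y": 0.013,"z": -0.11,"wx": 0,"wy": 0,"wz": 0,"jaw": 50},
    {"x": 0.082,"y": 0.013,"z": -0.135,"wx": 0,"wy": 0,"wz": 0,"jaw": 50}
  ]
}}

```text
clock: 13.03
eef_pos: [0.5681, 0.3318, 0.0417]
eef_rot: [0.001, 0.984, 0.175, -0.002]
wrist_force: [-0.2, -0.6, -1.6]
opening: 0.0576
finger_force: 20.0
```

{"api": "step_arm", "payload": {
  "steps": [
    {"x": 0,"y": 0,"z": -0.003,"wx": 0,"wy": 0,"wz": 0,"jaw": 50},
    {"x": 0,"y": 0,"z": -0.007,"wx": 0,"wy": 0,"wz": 0,"jaw": 50},
    {"x": 0,"y": 0,"z": -0.012,"wx": 0,"wy": 0,"wz": 0,"jaw": 50},
    {"x": 0,"y": 0,"z": -0.015,"wx": 0,"wy": 0,"wz": 0,"jaw": 50},
    {"x": 0,"y": 0,"z": -0.015,"wx": 0,"wy": 0,"wz": 0,"jaw": 50}
  ]
}}

```text
clock: 13.45
eef_pos: [0.5695, 0.3348, 0.0351]
eef_rot: [-0.0, 0.984, 0.176, 0.001]
wrist_force: [0.9, 0.0, -1.2]
opening: 0.058
finger_force: 20.0
```

{"api": "step_arm", "payload": {
  "steps": [
    {"x": 0,"y": 0,"z": -0.002,"wx": 0,"wy": 0,"wz": 0,"jaw": 50},
    {"x": 0,"y": 0,"z": -0.003,"wx": 0,"wy": 0,"wz": 0,"jaw": 50},
    {"x": 0,"y": 0,"z": -0.003,"wx": 0,"wy": 0,"wz": 0,"jaw": 58},
    {"x": 0,"y": 0,"z": -0.003,"wx": 0,"wy": 0,"wz": 0,"jaw": 93},
    {"x": 0,"y": 0,"z": -0.003,"wx": 0,"wy": 0,"wz": 0,"jaw": 93}
  ]
}}

```text
clock: 13.87
eef_pos: [0.5692, 0.3349, 0.0321]
eef_rot: [-0.0, 0.984, 0.177, 0.0]
wrist_force: [0.3, -0.0, -0.2]
opening: 0.0666
finger_force: 0.0
```

{"api": "step_arm", "payload": {
  "steps": [
    {"x": 0,"y": 0,"z": 0,"wx": 0,"wy": 0,"wz": 0,"jaw": 93},
    {"x": 0,"y": 0,"z": 0,"wx": 0,"wy": 0,"wz": 0,"jaw": 93},
    {"x": 0,"y": 0,"z": 0.04,"wx": 0,"wy": 0,"wz": 0,"jaw": 93},
    {"x": 0,"y": 0,"z": 0.09,"wx": 0,"wy": 0,"wz": 0,"jaw": 93},
    {"x": 0.0,"y": -0.01,"z": 0.14,"wx": 0,"wy": 0,"wz": 0,"jaw": 93}
  ]
}}

```text
clock: 14.28
eef_pos: [0.5684, 0.3278, 0.1375]
eef_rot: [0.0, 0.984, 0.177, -0.001]
wrist_force: [0.3, 0.5, -0.3]
opening: 0.0925
finger_force: 0.0
```

{"api": "step_arm", "payload": {
  "steps": [
    {"x": 0.01,"y": -0.045,"z": 0.02,"wx": 0,"wy": 0,"wz": 0,"jaw": 93},
    {"x": 0.02,"y": -0.095,"z": 0.05,"wx": 0,"wy": 0,"wz": 0,"jaw": 93},
    {"x": 0.03,"y": -0.145,"z": 0.06,"wx": 0,"wy": 0,"wz": 0,"jaw": 93},
    {"x": 0.045,"y": -0.19,"z": 0.06,"wx": 0,"wy": 0,"wz": 0,"jaw": 93},
    {"x": 0.047,"y": -0.213,"z": 0.06,"wx": 0,"wy": 0,"wz": 0,"jaw": 93}
  ]
}}

```text
clock: 14.7
eef_pos: [0.6058, 0.164, 0.1829]
eef_rot: [0.0, 0.984, 0.175, 0.001]
wrist_force: [0.1, 0.5, -0.3]
opening: 0.0932
finger_force: 0.0
```

```bash
python3 w.py w7; python3 m.py w7 yellow blue red
```

```text
14.7 [0.6058 0.164  0.1829]
w7 yellow  [163.9 162.8] fill 0.26 z0.011: 0.5634 0.3456 D80/107 z0.056: 0.5781 0.3249 D69/93
w7 blue  [318.5 188.7] fill 0.24 z0.011: 0.5984 0.1627 D65/68 z0.056: 0.6085 0.1663 D57/59
```

{"api": "step_arm", "payload": {
  "steps": [
    {"x": 0.005,"y": -0.002,"z": -0.05,"wx": 0,"wy": 0,"wz": 0,"jaw": 93},
    {"x": 0.005,"y": -0.002,"z": -0.1,"wx": 0,"wy": 0,"wz": 0,"jaw": 93},
    {"x": 0.005,"y": -0.002,"z": -0.15,"wx": 0,"wy": 0,"wz": 0,"jaw": 93},
    {"x": 0.005,"y": -0.002,"z": -0.19,"wx": 0,"wy": 0,"wz": 0,"jaw": 93},
    {"x": 0.005,"y": -0.002,"z": -0.205,"wx": 0,"wy": 0,"wz": 0,"jaw": 93}
  ]
}}

```text
clock: 15.17
eef_pos: [0.6056, 0.1659, 0.0237]
eef_rot: [0.0, 0.984, 0.177, -0.003]
wrist_force: [0.2, 0.2, -0.6]
opening: 0.0932
finger_force: 0.0
```

{"api": "step_arm", "payload": {
  "steps": [
    {"x": 0,"y": 0,"z": 0,"wx": 0,"wy": 0,"wz": 0,"jaw": 80},
    {"x": 0,"y": 0,"z": 0,"wx": 0,"wy": 0,"wz": 0,"jaw": 75}
  ]
}}

```text
clock: 15.33
eef_pos: [0.6086, 0.1664, 0.0291]
eef_rot: [-0.0, 0.984, 0.177, 0.0]
wrist_force: [0.5, -0.3, 0.5]
opening: 0.0837
finger_force: 0.0
```

{"api": "step_arm", "payload": {
  "steps": [
    {"x": 0,"y": 0,"z": -0.002,"wx": 0,"wy": 0,"wz": 0,"jaw": 50},
    {"x": 0,"y": 0,"z": -0.002,"wx": 0,"wy": 0,"wz": 0,"jaw": 50},
    {"x": 0,"y": 0,"z": -0.002,"wx": 0,"wy": 0,"wz": 0,"jaw": 50},
    {"x": 0,"y": 0,"z": -0.002,"wx": 0,"wy": 0,"wz": 0,"jaw": 50},
    {"x": 0,"y": 0,"z": -0.002,"wx": 0,"wy": 0,"wz": 0,"jaw": 50}
  ]
}}

```text
clock: 15.75
eef_pos: [0.6087, 0.1661, 0.0277]
eef_rot: [0.0, 0.984, 0.176, 0.001]
wrist_force: [-2.0, 0.9, 6.9]
opening: 0.0572
finger_force: 20.0
```

{"api": "step_arm", "payload": {
  "steps": [
    {"x": 0,"y": 0,"z": 0,"wx": 0,"wy": 0,"wz": 0,"jaw": 50},
    {"x": 0,"y": 0,"z": 0,"wx": 0,"wy": 0,"wz": 0,"jaw": 50},
    {"x": 0,"y": 0,"z": 0,"wx": 0,"wy": 0,"wz": 0,"jaw": 50}
  ]
}}

```text
clock: 16.0
eef_pos: [0.6087, 0.1661, 0.0277]
eef_rot: [-0.0, 0.984, 0.176, 0.001]
wrist_force: [-1.0, -1.1, 6.6]
opening: 0.0573
finger_force: 20.0
```

{"api": "step_arm", "payload": {
  "steps": [
    {"x": 0,"y": 0,"z": 0.02,"wx": 0,"wy": 0,"wz": 0,"jaw": 50},
    {"x": 0,"y": 0,"z": 0.06,"wx": 0,"wy": 0,"wz": 0,"jaw": 50},
    {"x": -0.01,"y": 0.006,"z": 0.1,"wx": 0,"wy": 0,"wz": 0,"jaw": 50},
    {"x": -0.03,"y": 0.018,"z": 0.135,"wx": 0,"wy": 0,"wz": 0,"jaw": 50},
    {"x": -0.07,"y": 0.04,"z": 0.15,"wx": 0,"wy": 0,"wz": 0,"jaw": 50}
  ]
}}

```text
clock: 16.42
eef_pos: [0.5581, 0.1956, 0.1427]
eef_rot: [-0.0, 0.984, 0.175, 0.003]
wrist_force: [0.6, -0.3, -0.5]
opening: 0.0577
finger_force: 20.0
```

{"api": "step_arm", "payload": {
  "steps": [
    {"x": -0.045,"y": 0.025,"z": 0,"wx": 0,"wy": 0,"wz": 0,"jaw": 50},
    {"x": -0.09,"y": 0.05,"z": 0,"wx": 0,"wy": 0,"wz": 0,"jaw": 50},
    {"x": -0.135,"y": 0.075,"z": 0,"wx": 0,"wy": 0,"wz": 0,"jaw": 50},
    {"x": -0.175,"y": 0.098,"z": 0,"wx": 0,"wy": 0,"wz": 0,"jaw": 50},
    {"x": -0.21,"y": 0.115,"z": 0,"wx": 0,"wy": 0,"wz": 0,"jaw": 50}
  ]
}}

```text
clock: 16.83
eef_pos: [0.396, 0.2831, 0.1393]
eef_rot: [-0.0, 0.984, 0.177, -0.0]
wrist_force: [0.4, -0.3, -2.0]
opening: 0.0569
finger_force: 20.0
```

{"api": "step_arm", "payload": {
  "steps": [
    {"x": -0.02,"y": 0.012,"z": 0,"wx": 0,"wy": 0,"wz": 0,"jaw": 50},
    {"x": -0.031,"y": 0.018,"z": -0.01,"wx": 0,"wy": 0,"wz": 0,"jaw": 50},
    {"x": -0.031,"y": 0.018,"z": -0.05,"wx": 0,"wy": 0,"wz": 0,"jaw": 50},
    {"x": -0.031,"y": 0.018,"z": -0.09,"wx": 0,"wy": 0,"wz": 0,"jaw": 50},
    {"x": -0.031,"y": 0.018,"z": -0.12,"wx": 0,"wy": 0,"wz": 0,"jaw": 50}
  ]
}}

```text
clock: 17.25
eef_pos: [0.3746, 0.2954, 0.0471]
eef_rot: [0.0, 0.984, 0.177, -0.0]
wrist_force: [0.9, 0.1, -2.2]
opening: 0.0577
finger_force: 20.0
```

```bash
python3 w.py w8
```

```text
17.25 [0.3746 0.2954 0.0471]
```

View pics/w8.png

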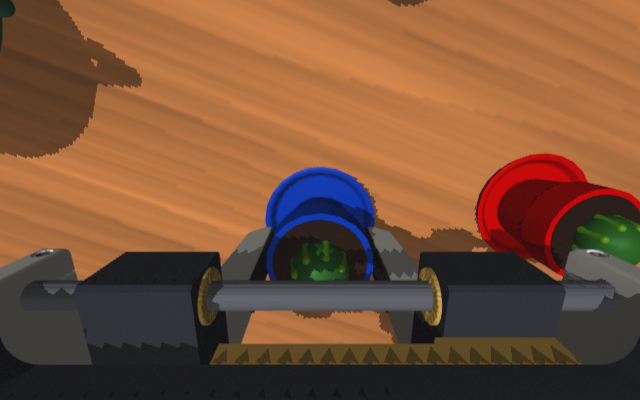

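{"api": "step_arm", "payload": {
  "steps": [
    {"x": 0,"y": 0,"z": -0.005,"wx": 0,"wy": 0,"wz": 0,"jaw": 50},
    {"x": 0,"y": 0,"z": -0.01,"wx": 0,"wy": 0,"wz": 0,"jaw": 50},
    {"x": 0,"y": 0,"z": -0.014,"wx": 0,"wy": 0,"wz": 0,"jaw": 50},
    {"x": 0,"y": 0,"z": -0.017,"wx": 0,"wy": 0,"wz": 0,"jaw": 50},
    {"x": 0,"y": 0,"z": -0.017,"wx": 0,"wy": 0,"wz": 0,"jaw": 50}
  ]
}}

```text
clock: 17.72
eef_pos: [0.3752, 0.2959, 0.0368]
eef_rot: [-0.0, 0.984, 0.176, 0.0]
wrist_force: [0.4, -0.6, -1.3]
opening: 0.0576
finger_force: 20.0
```

{"api": "step_arm", "payload": {
  "steps": [
    {"x": 0,"y": 0,"z": -0.003,"wx": 0,"wy": 0,"wz": 0,"jaw": 50},
    {"x": 0,"y": 0,"z": -0.005,"wx": 0,"wy": 0,"wz": 0,"jaw": 50},
    {"x": 0,"y": 0,"z": -0.005,"wx": 0,"wy": 0,"wz": 0,"jaw": 50},
    {"x": 0,"y": 0,"z": -0.005,"wx": 0,"wy": 0,"wz": 0,"jaw": 50}
  ]
}}

```text
clock: 18.05
eef_pos: [0.3749, 0.2958, 0.0327]
eef_rot: [-0.0, 0.984, 0.176, 0.0]
wrist_force: [-0.2, -0.3, -0.9]
opening: 0.0572
finger_force: 20.0
```

Now release, rise clear, and check everything from the fixed cameras.

{"api": "step_arm", "payload": {
  "steps": [
    {"x": 0,"y": 0,"z": 0,"wx": 0,"wy": 0,"wz": 0,"jaw": 58},
    {"x": 0,"y": 0,"z": 0,"wx": 0,"wy": 0,"wz": 0,"jaw": 93},
    {"x": 0,"y": 0,"z": 0,"wx": 0,"wy": 0,"wz": 0,"jaw": 93},
    {"x": 0,"y": 0,"z": 0,"wx": 0,"wy": 0,"wz": 0,"jaw": 93},
    {"x": 0,"y": 0,"z": 0,"wx": 0,"wy": 0,"wz": 0,"jaw": 93}
  ]
}}

```text
clock: 18.47
eef_pos: [0.3749, 0.2958, 0.0327]
eef_rot: [-0.0, 0.984, 0.176, 0.0]
wrist_force: [-0.2, 0.5, -0.7]
opening: 0.0803
finger_force: 0.0
```

{"api": "step_arm", "payload": {
  "steps": [
    {"x": 0,"y": 0,"z": 0.03,"wx": 0,"wy": 0,"wz": 0,"jaw": 93},
    {"x": 0,"y": 0,"z": 0.08,"wx": 0,"wy": 0,"wz": 0,"jaw": 93},
    {"x": 0,"y": 0,"z": 0.13,"wx": 0,"wy": 0,"wz": 0,"jaw": 93},
    {"x": 0,"y": 0,"z": 0.18,"wx": 0,"wy": 0,"wz": 0,"jaw": 93},
    {"x": 0,"y": 0,"z": 0.23,"wx": 0,"wy": 0,"wz": 0,"jaw": 93}
  ]
}}

```text
clock: 18.88
eef_pos: [0.3745, 0.2955, 0.2071]
eef_rot: [0.0, 0.984, 0.176, -0.0]
wrist_force: [0.5, 0.6, -0.9]
opening: 0.093
finger_force: 0.0
```

{"api": "step_arm", "payload": {
  "steps": [
    {"x": -0.04,"y": 0,"z": 0.02,"wx": 0,"wy": 0,"wz": 0,"jaw": 93},
    {"x": -0.08,"y": 0,"z": 0.05,"wx": 0,"wy": 0,"wz": 0,"jaw": 93},
    {"x": -0.1,"y": 0,"z": 0.08,"wx": 0,"wy": 0,"wz": 0,"jaw": 93},
    {"x": -0.1,"y": 0,"z": 0.08,"wx": 0,"wy": 0,"wz": 0,"jaw": 93},
    {"x": -0.1,"y": 0,"z": 0.08,"wx": 0,"wy": 0,"wz": 0,"jaw": 93}
  ]
}}

```text
clock: 19.3
eef_pos: [0.2999, 0.2962, 0.2661]
eef_rot: [-0.001, 0.984, 0.177, 0.001]
wrist_force: [-0.0, 0.4, -0.2]
opening: 0.093
finger_force: 0.0
```

```bash
python3 - <<'E'
from h import *
a=cams.capture("top")[110:290,150:480];b=cams.capture("scene")[130:280,150:500]
cv2.imwrite("pics/t9.png",cv2.resize(a[...,::-1],None,fx=2.3,fy=2.3,interpolation=3));cv2.imwrite("pics/s9.png",cv2.resize(b[...,::-1],None,fx=2.2,fy=2.2,interpolation=3))
E
python3 w.py w9;python3 m.py w9 blue red
```

```text
19.4 [0.3    0.2956 0.2644]
w9 blue  [337.7 122. ] fill 0.5 z0.011: 0.3751 0.2958 D80/81 z0.056: 0.3745 0.2986 D72/73
w9 red  [454.5 115.2] fill 0.57 z0.011: 0.4417 0.1432 D82/98 z0.056: 0.4339 0.1624 D73/88
```

View pics/s9.png

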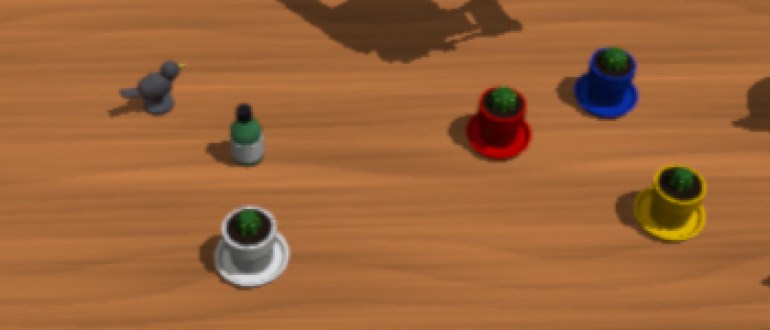

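View pics/t9.png

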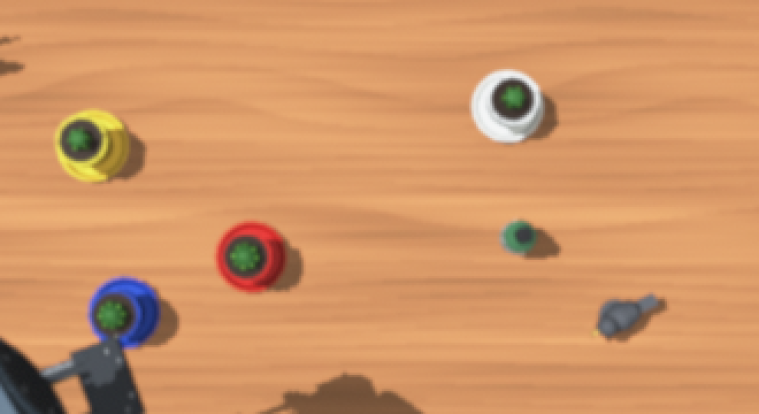

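Both views show all four pots upright in their own saucers. In the scene crop, red is at (500,120), blue (610,80), yellow (675,200) and white (250,245), and the bottle and bird are unmoved.

```bash
python3 -c "
from rig import arm
print(arm.hand_in())"
```

```text
the job is handed in; nothing more can be done
None
```

All four pots are standing upright on the saucers of their own colours, the bottle and bird were not touched, and the job was handed in at about 19 s; the hand-in gave no verdict.

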